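Load the drying ring and hold the dryer's three-click button

ROBOT

A 6-joint arm with a two-finger parallel gripper is mounted at the origin on the work surface. World frame = base frame: x ahead of the robot, y to its left, z up, the work surface at z = 0. Lengths are in m, angles in rad, forces in N, time in s.
With the tool pointing down it reaches from about 0.35 to 0.725 m from the base axis. Payload 6 kg.
Tool frame: the origin (TCP) lies at the very end of the fingers, on their centre line; the grasp point (between the pads) lies 19 mm behind it; z points along the fingers, y is the line along which they close (so a half turn about z gives the same grasp; the last joint's range is limited). The gripper opens to 85 mm and grips with 20 to 120 N. Pads are 22 mm wide; open, the fingers measure 114 mm over their backs; the gripper's body (76 mm by 85 mm) begins 54 mm behind the grasp point. The pads swing forward as they close: fully open they stand 13 mm farther back than shut.
Start: joints at [-0.783, 0.04, 0.085, 0, -1.615, -0.334], TCP at [0.263, -0.539, 0.231] pointing down, gripper open.
Joint ranges: [-2.56, 2.56], [-1.29, 2.01], [-1.08, 1.49], [-3.29, 1.98], [-2.81, -0.18], [-2.99, 2.99]. Speed limits (rad/s): [2.57, 2.57, 3.01, 3.14, 3.14, 3.14].

INTERFACE

Orientations are given as [roll, pitch, yaw] about the fixed x, y, z axes, in that order (R = Rz(yaw) Ry(pitch) Rx(roll)).
In Python, from plant import ctrl gives the robot as it stands. Calls block until the motion is done:
- ctrl.movep(position, orientation): joint-space move of the TCP to a pose.
- ctrl.servo_line(position, rot=None, speed=0.15): straight line of the TCP; rot=None keeps the orientation; speed is the mean speed in m/s.
- ctrl.move_joints(angles): joint-space move.
- ctrl.command_gripper(opening, f_grip=None): opening from 0.0 (shut) to 1.0 (fully open); f_grip is the grip in N (None keeps the last); returns when the fingers have stopped.
- ctrl.wait(seconds).
- ctrl.ik(position, orientation): joint angles nearest the present ones, or None.
- ctrl.read_state(): the state.
- ctrl.read_camera(name): name is "scene" or "top" or "wrist"; returns the picture (420x560x3 uint8, red, green, blue); there is no depth.
- ctrl.get_calibration(name): a dict with "mtx" (3x3 intrinsics, pixels), "view" (4x4, takes a point from world to camera coordinates). Camera axes: x right, y down, z forward; pixel columns grow to the right and rows downward; lengths in m; the calibration is good to about 2 mm. The wrist camera is an equidistant fisheye: a pixel r from the principal point sees the ray r / f radians off the axis. A picture is of the moment at which its call begins: read the wrist's pose just before it. get_calibration takes no time and is no camera call; for the wrist camera it gives the pose at the moment of the call.
A pose or a line that the arm cannot do raises ctrl.MotionError and nothing moves.
- ctrl.job_done(): hands the job in; it is judged then, once.
The state is a dict: "time": time; "joint_positions": joint angles; "dq": joint speeds; "effort": joint torques, N m; "tcp_pos": TCP position; "tool_rot": TCP orientation; "force": force on the tool from outside, world axes, zero at the start; "torque": the same for the moment, N m; "width": opening from 0.0 (shut) to 1.0 (fully open); "gripper_force": force on a finger pad.
Only numpy, scipy, OpenCV 4.12 (cv2) and the standard library are available. Lean on these libraries where they do the work, as an engineer would, in place of code of your own. Each camera call takes 0.05 s, during which the arm holds its last target. There are 200 camera calls.

TASK

First slide the white drying ring over the spindle of the hearing aid dryer until it sits fully down on the base plate, and let go of it. Then press the button on the dryer's cube with the fingers past its first two clicks to the third position and finish while holding it down there against its spring: do not let go. Do not press the button before the ring is seated, do not force it, and leave the battery tube, the glass bowl and the glasses case where they are.

Things in the scene. Friction and masses are not known exactly. Their poses are not given: they have to be found in the camera images.
- ring: Loose drying ring, white plastic, 60 g (may vary by a third): 44 mm outer diameter, 20 mm through bore, 24 mm high, lying flat on the nightstand. Origin: centre of its underside; z is its axis, up.
- station: Hearing aid dryer, grey plastic, does not move. Base plate 90 mm (its x) by 200 mm (its y) by 14 mm thick; on the +y end stands a 75 mm cube (centred at y = +55 mm, top 89 mm above the nightstand); near the -y end, at y = -60 mm, stands a bare aluminium spindle. Origin: centre of the base plate's underside, on the nightstand; its yaw varies.
- spindle_foot (a point): Foot of the spindle: on its axis, on the top face of the base plate (14 mm above the nightstand). The ring is seated when its underside lies here.
- spindle_top (a point): Top of the spindle, on its axis, 45 mm above the base plate. The spindle is upright, 16 mm in diameter; its top 5 mm taper to 10 mm in diameter.
- button (a joint): Button travel in m: 0 up, grows as it is pressed straight down, firm stop at 0.024. Clicks (detents) at about 0.004, 0.010 and 0.016; the third position is from 0.018 to the stop. The return spring gives 3 N at 0, rising evenly to 8 N at the stop; each click adds about 2.5 N just before it (under 10 N in all) and eases just after. None latches: let go, it springs fully up.
- button_top (a point): Centre of the top face of the button, an upright white plastic cylinder 32 mm in diameter with three thin dark bands, in the middle of the cube's top. Released, it stands 30 mm proud of the cube (119 mm above the nightstand); it moves down with the button.
- tube: Bystander: battery dispenser tube, white plastic, loose, standing upright, 26 mm in diameter, 74 mm high with its narrower push top. Origin: centre of its underside.
- bowl: Bystander: small round glass bowl, loose, 84 mm in diameter at the rim, 38 mm high. Origin: centre of its underside.
- case: Bystander: closed aluminium glasses case, loose, 58 mm (its x) by 155 mm (its y) by 34 mm high. Origin: centre of its underside.
There are look-alikes about, which are no part of the job. Leave any brown or purple look-alike of the ring alone. Of the things that look like the station, the larger one is meant.

How it is judged:
By the outcome, as a careful person would: the job done as asked, in the order asked, and still so for the second after the job is handed in, while the arm keeps its last pose, push and grip.
It also fails if it takes over 51 s, if anything falls off the work surface, if the arm or the gripper's body presses on something with over 40 N, if the wrist force passes 120 N, or if a joint passes its speed limit or range.

## Working session

There is one attempt and no reset: what is moved stays moved. The work goes in short steps, each a Python script; the robot and the scene stay as the last script left them, time stands still between calls to the robot, and variables do not carry over. Pictures are saved under pics/ and viewed, at most 10 in all, crops included, and the job is handed in when it is done.

```bash
ls; mkdir -p pics; python3 - <<'E'
from plant import ctrl
import cv2,numpy as np
for n in("scene","top"):
    im=ctrl.read_camera(n); cv2.imwrite(f"pics/{n}0.png",im[:,:,::-1]); c=ctrl.get_calibration(n); print(n,np.round(c["mtx"],1).tolist(),np.round(c["view"],3).tolist())
print(ctrl.read_state())
E
```

```text
pics
scene [[545.1, 0.0, 285.6], [0.0, 545.1, 215.1], [0.0, 0.0, 1.0]] [[-0.643, 0.766, 0.014, 0.402], [0.554, 0.478, -0.681, -0.233], [-0.528, -0.43, -0.732, 1.41], [0.0, 0.0, 0.0, 1.0]]
top [[450.4, 0.0, 272.0], [0.0, 450.4, 213.8], [0.0, 0.0, 1.0]] [[-0.025, -1.0, 0.014, -0.016], [-0.991, 0.023, -0.128, 0.586], [0.128, -0.017, -0.992, 0.972], [0.0, 0.0, 0.0, 1.0]]
{'time': 0.1, 'joint_positions': array([-7.83300629e-01,  4.07839977e-02,  8.38695368e-02, -4.30825521e-04,
       -1.61549539e+00, -3.33711292e-01]), 'dq': array([ 0.00069347, -0.0028465 ,  0.00444955,  0.00290757,  0.00014469,
       -0.001531  ]), 'effort': array([-4.06764506e-03, -3.69350946e+01,  3.48280549e+01,  6.95165768e+00,
       -4.56827824e-03, -8.36481689e-06]), 'tcp_pos': array([ 0.26296326, -0.53896365,  0.23033338]), 'tool_rot': array([ 3.13992715e+00, -1.21832273e-04, -2.68778924e+00]), 'force': array([ 0.203009  ,  0.07721141, -0.17801905]), 'torque': array([0.00657662, 0.01522112, 0.07465241]), 'gripper_force': 0.0, 'width': 0.9982743255334466}
```

View pics/scene0.png

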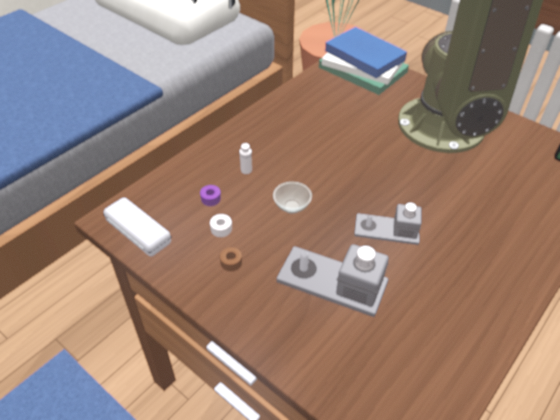

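View pics/top0.png

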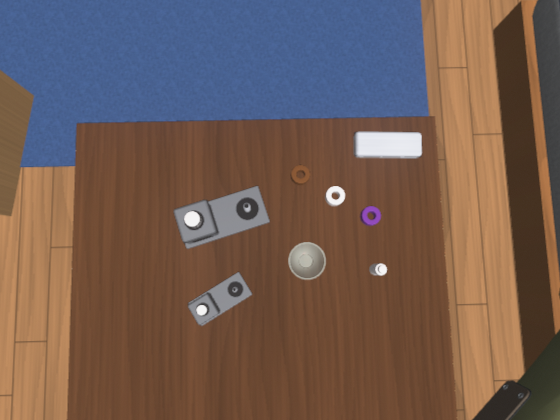

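The scene and top pictures agree on what could be confused:
- **Rings:** white at top (336,196) / scene (221,225), brown at (301,174), purple at (371,215). I choose the white one.
- **Stations:** larger at top (222,216), smaller at (220,300). I choose the larger one.

Other things: tube (378,269), bowl (307,261), case (388,145).

```bash
cat > h.py <<'E'
import numpy as np,cv2
def ray(c,uv):
    K,V=c["mtx"],c["view"];d=np.linalg.inv(K)@[*uv,1];R=V[:3,:3];return -R.T@V[:3,3],R.T@d
def plane(c,uv,z):
    o,d=ray(c,uv);return o+d*(z-o[2])/d[2]
def proj(c,P):
    p=c["view"]@[*P,1];q=c["mtx"]@p[:3];return q[:2]/q[2]
def fish(c,P):
    p=(c["view"]@[*P,1])[:3];r=np.hypot(*p[:2]);t=np.arctan2(r,p[2]);K=c["mtx"]
    return np.array([K[0,2]+K[0,0]*t*p[0]/r,K[1,2]+K[1,1]*t*p[1]/r])
def fplane(c,uv,z):
    K,V=c["mtx"],c["view"];a=(uv[0]-K[0,2])/K[0,0];b=(uv[1]-K[1,2])/K[1,1];t=np.hypot(a,b)
    d=np.array([np.sin(t)*a/t,np.sin(t)*b/t,np.cos(t)]);R=V[:3,:3];o=-R.T@V[:3,3];d=R.T@d
    return o+d*(z-o[2])/d[2]
E
python3 - <<'E'
from plant import ctrl
from h import *
im=cv2.imread("pics/top0.png");c=ctrl.get_calibration("top");s=cv2.imread("pics/scene0.png");cs=ctrl.get_calibration("scene")
def blob(im,x0,y0,x1,y1,th=170):
    m=(im[y0:y1,x0:x1].min(2)>th).astype(np.uint8);k=cv2.findContours(m,0,2)[0];k=max(k,key=cv2.contourArea)
    x,r=cv2.minEnclosingCircle(k);return np.array(x)+[x0,y0],r
for n,i,cc,box,z in[("ring top",im,c,(318,180,352,212),.024),("ring sc",s,cs,(205,210,238,240),.024),("btn top",im,c,(180,205,208,232),.119),("btn sc",s,cs,(352,244,380,270),.119)]:
    u,r=blob(i,*box);print(n,u,r,plane(cc,u,z))
for n,u,z in[("spin top",(247,208),.059),("bowl",(307,261),.038),("tube",(381,269),.074),("case",(388,145),.034),("brown",(301,174),.024),("purple",(371,215),.024)]:print(n,plane(c,u,z))
a=cv2.resize(im[120:330,170:430],None,fx=3,fy=3,interpolation=2)[:600];b=a[:,:780];cv2.imwrite("pics/crop1.png",b)
w=ctrl.get_calibration("wrist");print(w)
E
```

```text
ring top [335.         195.23529434] 9.634417533874512 [ 0.62720336 -0.17557859  0.024     ]
ring sc [220.30344868 223.62758636] 11.295037269592285 [ 0.63132606 -0.17320921  0.024     ]
btn top [191.5 218.5] 7.905794143676758 [0.56955507 0.1369651  0.119     ]
btn sc [365.5 257. ] 18.062490463256836 [0.57794976 0.14057669 0.119     ]
spin top [0.59730628 0.02501582 0.059     ]
bowl [ 0.4786943  -0.10481895  0.038     ]
tube [ 0.45698874 -0.25906855  0.074     ]
case [ 0.7400798 -0.3014699  0.034    ]
brown [ 0.67851433 -0.09928841  0.024     ]
purple [ 0.57967768 -0.25585339  0.024     ]
{'mtx': array([[325.1922621 ,   0.        , 279.69501935],
       [  0.        , 325.1922621 , 207.45335964],
       [  0.        ,   0.        ,   1.        ]]), 'view': array([[-0.43893549,  0.89851715,  0.00160246,  0.59894568],
       [ 0.85766589,  0.41844621,  0.29885112, -0.038592  ],
       [ 0.26785231,  0.13255074, -0.9542984 ,  0.37991628],
       [ 0.        ,  0.        ,  0.        ,  1.        ]])}
```

View pics/crop1.png

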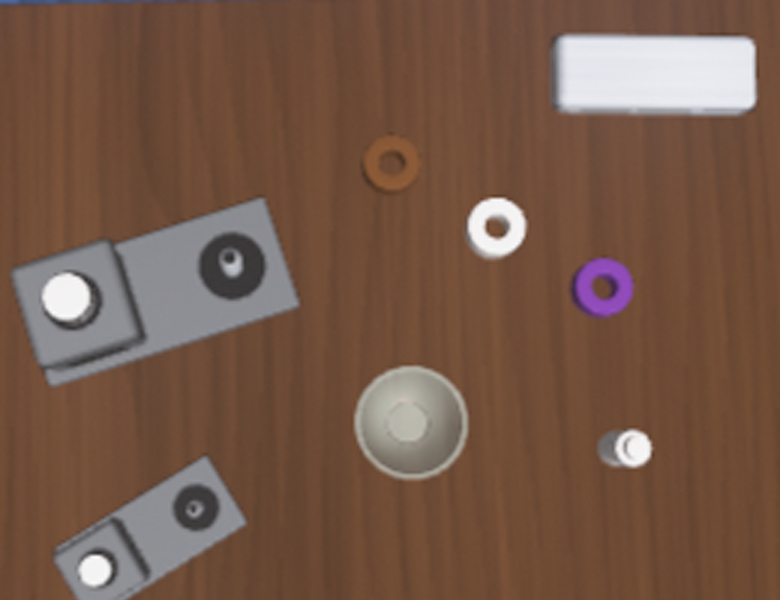

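The crop confirms the choice: white ring at about (336,196), and the larger station with its spindle at about (247,208) and button at (192,219). The spindle to button distance comes to 115 mm, as the description says it should. Next I go to a hover and look with the wrist camera.

```bash
python3 - <<'E'
from plant import ctrl
from h import *
Y=-2.11
ctrl.movep([.629,-.175,.13],[np.pi,0,Y]);ctrl.command_gripper(.8,40);ctrl.wait(.3)
s=ctrl.read_state();c=ctrl.get_calibration("wrist");im=ctrl.read_camera("wrist")[:,:,::-1].copy();cv2.imwrite("pics/w1.png",im)
print(s["time"],s["tcp_pos"],s["tool_rot"],s["width"],s["force"])
print(fish(c,[.629,-.175,.024]),fish(c,s["tcp_pos"]))
np.savez("w1.npz",**c)
E
```

```text
2.6167 [ 0.62900469 -0.17496619  0.12996654] [ 3.14155975e+00  1.00842514e-05 -2.10995817e+00] 0.8005206407813605 [ 0.31055295 -0.11027849 -0.57636583]
[279.26350969 205.43480026] [279.06405634 268.27823751]
```

View pics/w1.png

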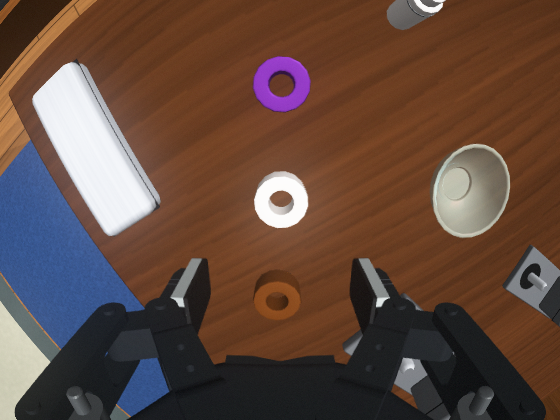

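The wrist picture shows the white ring at about (281,200), with purple at (282,84) and brown at (277,297), both clear of the finger line. I fit the ring's outline and grasp it.

```bash
cat >> h.py <<'E'
def whitehull(im,x0,y0,x1,y1,th=110):
    p=im[y0:y1,x0:x1].astype(int);m=((p.min(2)>th)&(p.max(2)-p.min(2)<40)).astype(np.uint8)
    k=max(cv2.findContours(m,0,2)[0],key=cv2.contourArea);return cv2.convexHull(k).astype(np.float32)+np.float32([x0,y0])
def cen(h):
    M=cv2.moments(h);return np.array([M["m10"],M["m01"]])/M["m00"]
def model(c,P,R,z0,z1):
    a=np.linspace(0,2*np.pi,60);return cv2.convexHull(np.float32([fish(c,[P[0]+R*np.cos(t),P[1]+R*np.sin(t),z]) for t in a for z in(z0,z1)]))
def fit(c,h,P,R,z0,z1):
    from scipy.optimize import least_squares
    return least_squares(lambda p:cen(model(c,p,R,z0,z1))-cen(h),P,diff_step=1e-3).x
E
python3 - <<'E'
from plant import ctrl
from h import *
c=dict(np.load("w1.npz"));im=cv2.imread("pics/w1.png")
h=whitehull(im,245,160,318,235);P=fit(c,h,[.629,-.175],.022,0,.024)
print(P,cen(h),cv2.contourArea(h),cv2.contourArea(model(c,P,.022,0,.024)))
if abs(P-[.629,-.175]).max()<.012:
    o=[np.pi,0,-2.11]
    ctrl.movep([*P,.06],o);ctrl.servo_line([*P,.003],speed=.08)
    print(ctrl.read_state()["force"])
    ctrl.command_gripper(0.,40);s=ctrl.read_state();print(s["width"]*85,s["gripper_force"],s["force"])
    ctrl.servo_line([*P,.14],speed=.15);ctrl.wait(.2);s=ctrl.read_state();print(s["time"],s["width"]*85,s["gripper_force"],s["force"],s["tcp_pos"])
    np.savez("w2.npz",**ctrl.get_calibration("wrist"));cv2.imwrite("pics/w2.png",ctrl.read_camera("wrist")[:,:,::-1])
E
```

```text
[ 0.62675229 -0.17645423] [280.70809634 199.3981462 ] 2373.5 2529.042850444559
[ 0.66050613 -0.18007924  0.02090329]
42.55833431396053 40.91402621939778 [-0.33261527  0.26853875  4.46902578]
5.5333 42.220333155760926 40.608728025108576 [ 0.01976974 -0.51916852 -0.29182963] [ 0.62637007 -0.17640141  0.13889599]
```

View pics/w2.png

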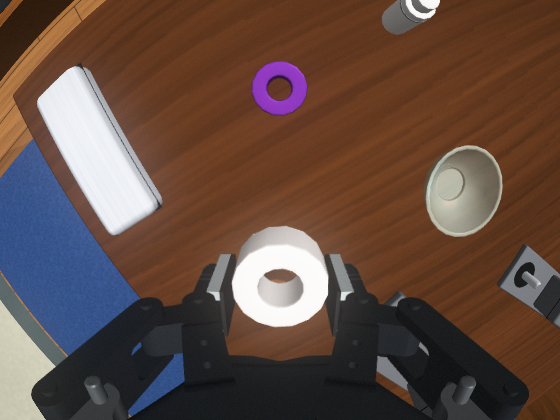

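The ring is held between the pads, its top face centred at about (281,277). Next I measure its offset in the grip, then look at the spindle from beside it with the ring held clear.

```bash
python3 - <<'E'
from plant import ctrl
from h import *
from scipy.optimize import least_squares
c=dict(np.load("w2.npz"));im=cv2.imread("pics/w2.png").astype(int)
col=im[200:340,280];w=(col.min(1)>150)&(np.ptp(col,axis=1)<40);r=np.where(w)[0]+200;print("rows",r.min(),r.max())
x=np.array([np.cos(-2.11),np.sin(-2.11)]);T=np.array([.62637,-.17640])
def f(p):
    z=.1389-.003+p[1];m=model(c,T+x*p[0],.022,z,z+.024)[:,0];return [m[:,1].min()-r.min(),m[:,1].max()-r.max()]
print("ring offset along tool x, dz",least_squares(f,[0,0],diff_step=1e-3,x_scale=1e-3).x, f([0,0]))
S=np.array([.598,.025])
ctrl.movep([*(S-x*.07),.17],[np.pi,0,-2.11]);ctrl.wait(.3)
s=ctrl.read_state();print(s["time"],s["tcp_pos"],s["tool_rot"],s["width"]*85)
c=ctrl.get_calibration("wrist");np.savez("w3.npz",**c);im=ctrl.read_camera("wrist")[:,:,::-1];cv2.imwrite("pics/w3.png",im)
print(fish(c,[*S,.059]),fish(c,[*S,.014]),fish(c,[.572,.139,.119]))
E
```

```text
rows 227 326
ring offset along tool x, dz [-0.00435487 -0.0082727 ] [np.float64(-2.3708648681640625), np.float64(3.534271240234375)]
6.9083 [0.63403247 0.08402768 0.16982318] [ 3.14143820e+00 -2.35043481e-04 -2.11148447e+00] 42.75234910144584
[279.97728181 117.83177134] [279.92162609 116.46699348] [397.83759751 250.2951026 ]
```

View pics/w3.png

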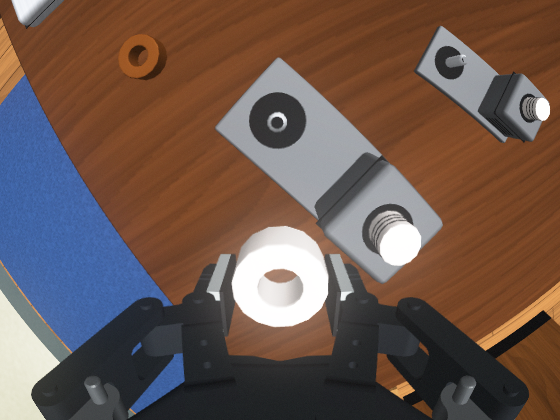

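From beside it, the spindle top shows at about (277,121), seen nearly end-on, and the button's top at about (399,242). I measure both and move the ring to just above the spindle.

```bash
python3 - <<'E'
from plant import ctrl
from h import *
c=dict(np.load("w3.npz"));im=cv2.imread("pics/w3.png")
g=im.max(2)[80:165,235:320]
d=(g<75).astype(np.uint8);k=max(cv2.findContours(d,0,2)[0],key=cv2.contourArea);u,r=cv2.minEnclosingCircle(k);e=cv2.fitEllipse(k);ud=np.array(e[0])+[235,80]
m=np.zeros_like(g);cv2.circle(m,(int(e[0][0]),int(e[0][1])),18,1,-1)
b=((g>85)&(m>0)).astype(np.uint8);k=max(cv2.findContours(b,0,2)[0],key=cv2.contourArea);us=np.array(cv2.fitEllipse(k)[0])+[235,80]
print("disc",ud,e[1],fplane(c,ud,.014),"spindle",us,cv2.contourArea(k),fplane(c,us,.04))
p=im[210:275,365:435];w=(p.min(2)>225).astype(np.uint8);k=max(cv2.findContours(w,0,2)[0],key=cv2.contourArea);ub=np.array(cv2.fitEllipse(k)[0])+[365,210]
B=fplane(c,ub,.119);S=fplane(c,us,.05);D=fplane(c,ud,.014);print("button",ub,B,np.linalg.norm(B-S),np.linalg.norm((B-D)[:2]))
S=(S+D)[:2]/2
if np.linalg.norm(S-[.598,.025])<.012:
    ctrl.servo_line([*S,.1],speed=.12)
    ctrl.servo_line([*S,.07],speed=.12);ctrl.wait(.2)
    s=ctrl.read_state();print(S,s["time"],s["tcp_pos"],s["width"]*85,s["force"])
    np.savez("w4.npz",**ctrl.get_calibration("wrist"),S=S);i=ctrl.read_camera("wrist")[:,:,::-1];cv2.imwrite("pics/w4.png",i)
    cv2.imwrite("pics/w4c.png",cv2.resize(i[210:345,190:370],None,fx=4.4,fy=4.4,interpolation=2))
E
```

```text
disc [277.09434891 120.02727509] (54.34131622314453, 55.108741760253906) [0.60188293 0.02648544 0.014     ] spindle [276.75967026 121.5390892 ] 297.5 [0.60214126 0.02676036 0.04      ]
button [400.17676544 243.94614029] [0.56864536 0.13548427 0.119     ] 0.13322568390840464 0.11395385082834911
[0.60187397 0.02647674] 8.5167 [0.60246006 0.02662838 0.07113825] 42.37273510922793 [-1.4310567  -0.78417366  0.15005493]
```

View pics/w4c.png

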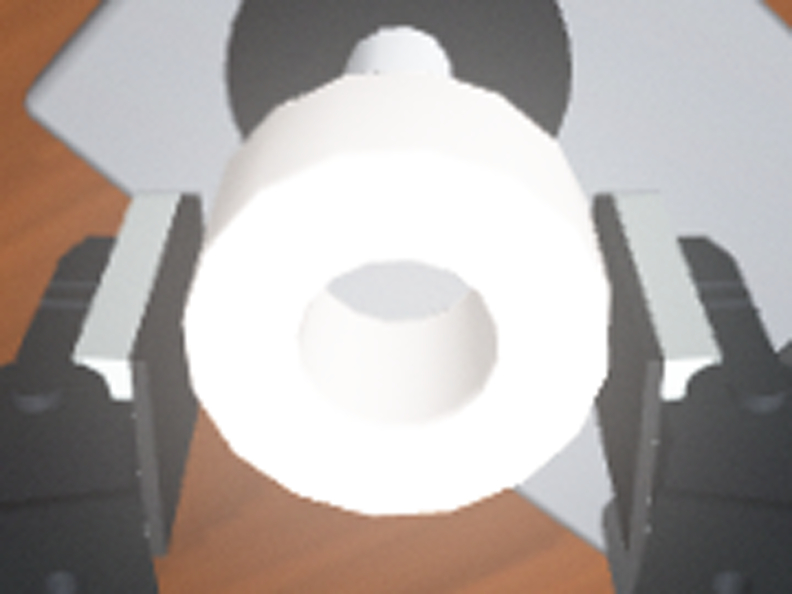

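The crop shows the ring centred laterally over the spindle: the spindle foot is at crop x≈400, the ring's bore at 398. Only the lower part of the spindle shows past the near rim, as it should when aligned. A quick numeric check, then I insert step by step, watching force.

```bash
python3 - <<'E'
from plant import ctrl
from h import *
f=dict(np.load("w4.npz"));S=f.pop("S");x=np.array([np.cos(-2.11),np.sin(-2.11)]);y=np.array([x[1],-x[0]])
uo=np.array([190+397/4.4,210+333/4.4]);ub=np.array([190+398/4.4,210+342/4.4])
T=np.array([.60246,.02663])
for z in(.092,.087):
    for u in(uo,ub): d=fplane(f,u,z)[:2]-T;print(z,d@x,d@y)
print("foot near edge row",fish(f,[*(S+x*.008),.014]),"obs",(190+400/4.4,210+25/4.4))
E
```

```text
0.092 0.0024893235427646742 0.0005570848388870971
0.092 0.001437166825514984 0.0006576117201737457
0.087 -0.000544083358442204 0.0005632596369928306
0.087 -0.0016394265244874034 0.0006679127087414032
foot near edge row [279.9885456  214.95977152] obs (280.9090909090909, 215.6818181818182)
```

```bash
python3 - <<'E'
from plant import ctrl
from h import *
S=np.load("w4.npz")["S"];x=np.array([np.cos(-2.11),np.sin(-2.11)]);y=np.array([x[1],-x[0]])
p=S.copy()
for z in [.061,.057,.053,.049,.045,.040,.034,.028,.023,.020,.018]:
    ctrl.servo_line([*p,z],speed=.05);s=ctrl.read_state();F=s["force"]
    print(z,round(s["tcp_pos"][2],4),"Fx,Fy,Fz tool",np.round([F[:2]@x,F[:2]@y,F[2]],2),round(s["width"]*85,1))
    if F[2]>12 or np.hypot(*F[:2])>12: print("stop");break
print(s["time"],s["tcp_pos"])
E
```

```text
0.061 0.0603 Fx,Fy,Fz tool [ 0.08 -0.43 -1.78] 42.4
0.057 0.0567 Fx,Fy,Fz tool [ 0.66 -0.33 -0.3 ] 42.6
0.053 0.0526 Fx,Fy,Fz tool [-0.21  0.04 -0.59] 42.6
0.049 0.0486 Fx,Fy,Fz tool [-0.03 -0.56 -0.43] 42.8
0.045 0.0446 Fx,Fy,Fz tool [-0.06  0.21 -0.77] 42.3
0.04 0.0394 Fx,Fy,Fz tool [ 1.25  0.81 -0.94] 42.7
0.034 0.0334 Fx,Fy,Fz tool [0.08 1.   0.14] 42.7
0.028 0.0274 Fx,Fy,Fz tool [-0.35  0.18 -0.59] 42.2
0.023 0.0225 Fx,Fy,Fz tool [-0.2  -0.71 -0.75] 42.6
0.02 0.0198 Fx,Fy,Fz tool [-0.46 -0.75 -0.48] 42.5
0.018 0.0182 Fx,Fy,Fz tool [-0.02  0.05 -0.06] 42.6
11.4333 [0.60210626 0.02652132 0.01820867]
```

```bash
python3 - <<'E'
from plant import ctrl
from h import *
S=np.load("w4.npz")["S"]
for z in np.arange(.0175,.0154,-.0005):
    ctrl.servo_line([*S,z],speed=.02);ctrl.wait(.1);s=ctrl.read_state();print(round(z,4),s["tcp_pos"][2],s["force"][2])
    if s["force"][2]>4:break
ctrl.command_gripper(.75);print(ctrl.read_state()["force"],ctrl.read_state()["width"])
ctrl.servo_line([*S,.09],speed=.15);x=np.array([np.cos(-2.11),np.sin(-2.11)])
ctrl.servo_line([*(S-x*.05),.19],speed=.2);ctrl.wait(.2)
c=ctrl.get_calibration("wrist");np.savez("w5.npz",**c);s=ctrl.read_state();print(s["time"],s["tcp_pos"],s["force"])
i=ctrl.read_camera("wrist")[:,:,::-1];cv2.imwrite("pics/w5.png",i);cv2.imwrite("pics/sc5.png",ctrl.read_camera("scene")[:,:,::-1])
sc=cv2.imread("pics/sc5.png")[225:315,265:395]
a=cv2.resize(i,(480,360));b=cv2.resize(sc,(320,222),interpolation=2);o=np.zeros((360,800,3),np.uint8);o[:,:480]=a;o[:222,480:]=b;cv2.imwrite("pics/m5.png",o)
E
```

```text
0.0175 0.018128661521223565 5.665281473294203
[-0.40197975  0.18817125  0.17673244] 0.747464668347577
13.6667 [0.62690475 0.06884512 0.18843997] [0.15853299 0.45058058 1.44938165]
```

View pics/m5.png

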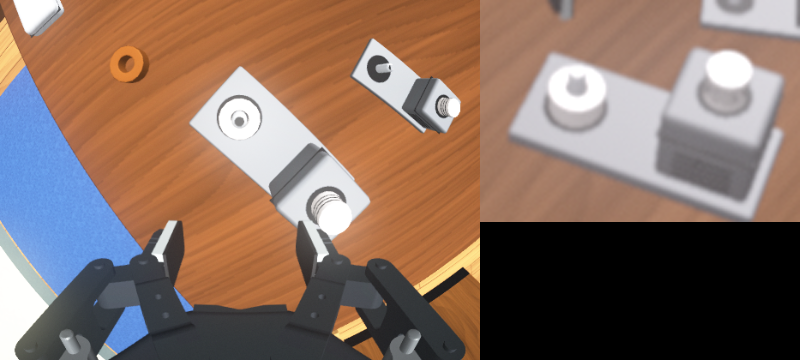

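The ring lies flat on the plate at (239,118), with the spindle sticking out through its bore. The scene inset at right shows it flush too. The button is up. Next I close the fingers, find the button's top by touch and press.

```bash
python3 - <<'E'
from plant import ctrl
from h import *
B=[.569,.1365]
ctrl.command_gripper(0.,40);ctrl.movep([*B,.14],[np.pi,0,-2.11]);ctrl.wait(.2)
s=ctrl.read_state();f0=s["force"][2];print(s["time"],s["tcp_pos"],s["width"],f0)
z=.125;zc=None;log=[]
while z>.094:
    ctrl.servo_line([*B,z],speed=.03);s=ctrl.read_state();F=s["force"][2]-f0;t=s["tcp_pos"][2]
    if zc is None and F>1.8: zc=t
    log.append((round(z,4),round(t,4),round(F,1)))
    if F>13 or t<.0983: break
    z-=.001
print(zc,log);print(s["time"])
E
```

```text
15.0833 [0.56975112 0.13606552 0.14076762] -0.00148711377537932 0.4649266412012931
0.11834786970255107 [(0.125, np.float64(0.125), np.float64(-0.7)), (0.124, np.float64(0.1241), np.float64(-0.2)), (0.123, np.float64(0.1229), np.float64(-0.5)), (0.122, np.float64(0.1219), np.float64(-1.1)), (0.121, np.float64(0.1209), np.float64(-0.6)), (0.12, np.float64(0.1199), np.float64(0.1)), (0.119, np.float64(0.1192), np.float64(1.3)), (0.118, np.float64(0.1183), np.float64(1.8)), (0.117, np.float64(0.1172), np.float64(2.1)), (0.116, np.float64(0.1163), np.float64(4.6)), (0.115, np.float64(0.1149), np.float64(1.3)), (0.114, np.float64(0.1138), np.float64(2.3)), (0.113, np.float64(0.113), np.float64(2.4)), (0.112, np.float64(0.1121), np.float64(2.8)), (0.111, np.float64(0.1111), np.float64(3.8)), (0.11, np.float64(0.1103), np.float64(4.6)), (0.109, np.float64(0.1091), np.float64(3.9)), (0.108, np.float64(0.1078), np.float64(3.0)), (0.107, np.float64(0.107), np.float64(2.8)), (0.106, np.float64(0.1062), np.float64(4.0)), (0.105, np.float64(0.1053), np.float64(5.4)), (0.104, np.float64(0.1045), np.float64(4.7)), (0.103, np.float64(0.1034), np.float64(5.1)), (0.102, np.float64(0.1021), np.float64(4.8)), (0.101, np.float64(0.1012), np.float64(4.2)), (0.1, np.float64(0.1003), np.float64(6.0)), (0.099, np.float64(0.0994), np.float64(5.9)), (0.098, np.float64(0.0985), np.float64(6.2)), (0.097, np.float64(0.0975), np.float64(6.5))]
22.7333
```

All three clicks showed up, near 4, 10 and 16 mm of travel, and travel is now about 21.5 mm. I let it settle and take one last look.

```bash
python3 - <<'E'
from plant import ctrl
from h import *
ctrl.wait(.8);s=ctrl.read_state();print(s["time"],s["tcp_pos"],s["force"])
a=ctrl.read_camera("scene")[:,:,::-1];b=ctrl.read_camera("top")[:,:,::-1]
o=np.hstack([cv2.resize(a[120:320,200:420],(440,400),interpolation=2),cv2.resize(b[120:320,170:350],(360,400),interpolation=2)]);cv2.imwrite("pics/end.png",o)
E
```

```text
23.5333 [0.56911896 0.1365092  0.09754529] [0.58701469 0.42613969 6.72202806]
```

View pics/end.png

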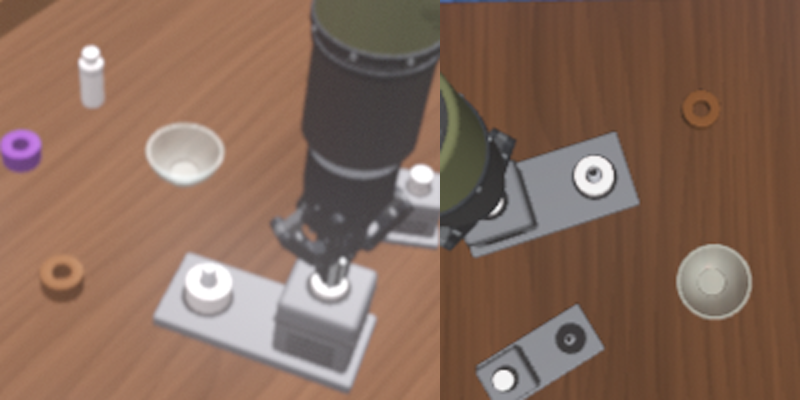

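The ring sits at (208,288) in the left half of the picture and the fingers hold the button down at (330,283). The bowl and tube are where they were.

```bash
python3 -c "
from plant import ctrl
print(ctrl.job_done())"
```

```text
the job is handed in; nothing more can be done
None
```

Job handed in at about 24 s: the white ring is on the spindle, down on the base plate and released, and the fingers hold the button at about 21.5 mm, in its third position, with about 6.7 N.

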